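# Two sample plates on the bake stall's rotating cake stand

### The arm

A 6-joint arm with a two-finger parallel gripper is mounted at the origin on the work surface. World frame = base frame: x ahead of the robot, y to its left, z up, the work surface at z = 0. Lengths are in mm, angles in rad, forces in N, time in s.
With the tool pointing down it reaches from about 325 to 900 mm from the base axis. Payload 6.1 kg.
Tool frame: the origin (TCP) lies at the very end of the fingers, on their centre line; the grasp point (between the pads) lies 19 mm behind it; z points along the fingers, y is the direction in which the jaws open and shut (so a half turn about z gives the same grasp; the last joint's range is limited). The gripper opens to 85 mm and grips with 20 to 120 N. Pads are 22 mm wide; open, the fingers measure 114 mm over their backs; the gripper's body (76 mm by 85 mm) begins 54 mm behind the grasp point. The pads swing forward as they close: fully open they stand 13 mm farther back than shut.
Start: joints at [-1.324, 0.22, 1.526, -0, 1.395, -0.126], TCP at [227.633, -582.064, 231.3] pointing down, gripper open.
Joint ranges: [-2.98, 2.98], [-0.91, 2.08], [0.09, 2.57], [-1.24, 4.39], [0.2, 2.65], [-2.68, 2.68]. Speed limits (rad/s): [2.57, 2.57, 3.01, 3.14, 3.14, 3.14].

### API

Orientations are given as a rotation vector (axis times angle).
In Python, from cell import robot gives the robot as it stands.
- The arm moves only by the shell command python3 -m pendant 'ROWS' [OPENING] [FORCE]. ROWS is JSON, a list of rows, each an object with "linear": the shift along the world's x, y, z in mm, a list of three; "delta_rot": the turn, a rotation vector about the world's x, y, z in rad, a list of three. In form: [{"linear": [x, y, z], "delta_rot": [wx, wy, wz]}, ...]. A call has 1 to 8 rows; each row shifts and turns the commanded pose from where the row before left it; what a row does not reach is not made up. A row lasts 1/12 s, in which the tool goes at most 41.7 mm and 7.16 degrees, less where a joint would pass 70% of its speed; a pose out of reach is approached as far as the arm can. A call with a gripper value outside its range is refused whole. OPENING is the closure, from -1 (fully open) to 1 (shut), set as the call begins (- or left out, the last holds). The fingers move at their own pace and stop on an object; FORCE is the grip in N (left out, the last holds). Time passes only in rows, so rows that do not move let the fingers close. It gives the time, the measured TCP pose, the force and the opening at its end, in the units of the state.
- robot.sense(): the state, without advancing time (a new reading comes with each control period).
- robot.capture(name): name is "scene" or "side" or "wrist"; returns the picture (400x640x3 uint8, red, green, blue); there is no depth.
- robot.camera_model(name): a dict with "mtx" (3x3 intrinsics, pixels), "extrinsics" (4x4, takes a point from camera to world coordinates). Camera axes: x right, y up, looking along -z (the intrinsics and any distortion apply to the point x, -y, -z); pixel columns grow to the right and rows downward; lengths in mm; the calibration is good to about 2 mm. A picture is of the moment at which its call begins: read the wrist's pose just before it. camera_model takes no time and is no camera call; for the wrist camera it gives the pose at the moment of the call.
- robot.hand_in(): hands the job in, once; it reports no verdict.
The state is a dict: "time": time; "q": joint angles; "joint_velocities": joint speeds; "joint_torque": joint torques, N m; "ee_pos": TCP position; "tool_rot": TCP orientation; "ft_force": force on the tool from outside, world axes, zero at the start; "ft_torque": the same for the moment, N m; "gripper_width": finger opening in mm.
Only numpy, scipy, OpenCV 4.12 (cv2) and the standard library are available. Lean on these libraries where they do the work, as an engineer would, in place of code of your own. Each camera call takes 0.05 s, during which the arm holds its last target. There are 200 camera calls.

### The job

Make up the stall's two offers on the rotating cake stand: the heart cupcake and the chocolate ring doughnut go on the red card, the lips cupcake and the sugared doughnut on the blue card, each pair standing upright side by side and wholly on its card. Set them down, don't drop them, and don't turn the stand, which already faces the customers as it should. Leave the plain cupcake and the jam jar where they are on the baking sheet.

Things in the scene. Friction and masses are not known exactly. Their poses are not given: they have to be found in the camera images.
- heart_cupcake: Upright cupcake in a stiff straight-sided baking case, 50 mm across and 40 mm high (grip it there), with a frosting swirl up to 59 mm in all; 70 g. Round, so any grasp yaw will do. Origin at the centre of its underside, z up. Red case, pink frosting, on top a flat white heart with a red heart in it. Goes on the red card. Starts on a flat baking sheet (4 mm thick), in any of six places about 105 to 110 mm apart.
- choc_doughnut: Ring doughnut lying flat, 61 mm across, 28 mm high, brown dough with dark chocolate icing and a few bright sprinkles; solid and firm, 60 g. Grip it across its outside. Origin at the centre of its underside, z up. Goes on the red card. Starts on a flat baking sheet (4 mm thick), in any of six places about 105 to 110 mm apart.
- lips_cupcake: Upright cupcake in a stiff straight-sided baking case, 50 mm across and 40 mm high (grip it there), with a frosting swirl up to 59 mm in all; 70 g. Round, so any grasp yaw will do. Origin at the centre of its underside, z up. White case, pink frosting, on top a round white disc with red lips. Goes on the blue card. Starts on a flat baking sheet (4 mm thick), in any of six places about 105 to 110 mm apart.
- sugar_doughnut: Filled round doughnut without a hole, 60 mm across (widest from 11 to 22 mm above its underside), 37 mm high, brown with a white sugared top; firm, 60 g. Origin at the centre of its underside, z up. Goes on the blue card. Starts on a flat baking sheet (4 mm thick), in any of six places about 105 to 110 mm apart.
- plain_cupcake: Upright cupcake in a stiff straight-sided baking case, 50 mm across and 40 mm high (grip it there), with a frosting swirl up to 59 mm in all; 70 g. Round, so any grasp yaw will do. Origin at the centre of its underside, z up. Yellow case, cream-coloured frosting, nothing on top. Not wanted: leave it where it is. Starts on a flat baking sheet (4 mm thick), in any of six places about 105 to 110 mm apart.
- jam_jar: Closed jar of dark red jam with a green lid, 52 mm across, 59 mm high, 170 g. Origin at the centre of its underside, z up. Not wanted: leave it where it is. Starts on a flat baking sheet (4 mm thick), in any of six places about 105 to 110 mm apart.
- red_card: Red round cake card, 160 mm across, 4 mm thick, flat with no rim, stuck on the top of the rotating cake stand with its centre 85 mm from the stand's axis, opposite the other card. Origin at the centre of its underside, z up; its upper face is 4 mm above the origin (about 40 mm above the table). It turns with the stand. Target for the heart cupcake and the chocolate ring doughnut.
- blue_card: Blue round cake card, 160 mm across, 4 mm thick, flat with no rim, stuck on the top of the rotating cake stand with its centre 85 mm from the stand's axis, opposite the other card. Origin at the centre of its underside, z up; its upper face is 4 mm above the origin (about 40 mm above the table). It turns with the stand. Target for the lips cupcake and the sugared doughnut.
- stand: Rotating cake stand (lazy susan): a fixed foot and a wooden top, 350 mm across, upper face 36 mm above the table, carrying the two cards. Origin on its vertical axis at table height; its axes do not turn. The top (1.1 kg) turns freely: a sideways push of 0.15 N at a card's centre starts it. It starts at any angle. Beyond the work stand a loose cash box (95 mm high) and a tape roll.
Mind the look-alikes: they are no part of the job. Leave any purple look-alike of the heart_cupcake alone.

How it is judged (in metres and radians):
At the end, for the whole second after the job is handed in: Each pair upright (within 7 deg) and at rest on its own card, released, cupcake centres within 55 mm and doughnut centres within 50 mm of the card's centre; the cards, plain cupcake and jam jar within 20 mm of where they started (horizontal distance between heart_cupcake and red_card below 0.055 m and z of heart_cupcake in the frame of red_card between 0 and 0.009 m and angle between each of heart_cupcake, choc_doughnut, lips_cupcake, sugar_doughnut's own z axis and vertical below 0.12 rad and linear speed of each of heart_cupcake, choc_doughnut, lips_cupcake, sugar_doughnut below 0.03 m/s and angular speed of each of heart_cupcake, choc_doughnut, lips_cupcake, sugar_doughnut below 0.3 rad/s and contact force between the fingers and heart_cupcake below 0.01 N and horizontal distance between choc_doughnut and red_card below 0.05 m and z of choc_doughnut in the frame of red_card between 0 and 0.009 m and contact force between the fingers and choc_doughnut below 0.01 N and horizontal distance between lips_cupcake and blue_card below 0.055 m and z of lips_cupcake in the frame of blue_card between 0 and 0.009 m and contact force between the fingers and lips_cupcake below 0.01 N and horizontal distance between sugar_doughnut and blue_card below 0.05 m and z of sugar_doughnut in the frame of blue_card between 0 and 0.009 m and contact force between the fingers and sugar_doughnut below 0.01 N and distance of each of red_card, blue_card, plain_cupcake, jam_jar from where it was at the start of the episode below 0.02 m and linear speed of red_card below 0.01 m/s); the robot touches nothing.
It fails at once if the top of the cake stand was turned (a card moved more than 20 mm) (distance of red_card from where it was at the start of the episode above 0.02 m).
It fails at once if the plain cupcake or the jam jar was disturbed (moved more than 20 mm) (distance of any of plain_cupcake, jam_jar from where it was at the start of the episode above 0.02 m).
It fails at once if a cupcake or doughnut was dropped (faster than 0.7 m/s with no finger on it, a fall of about 25 mm) ((contact force between the fingers and heart_cupcake below 0.01 N and linear speed of heart_cupcake above 0.7 m/s) or (contact force between the fingers and choc_doughnut below 0.01 N and linear speed of choc_doughnut above 0.7 m/s) or (contact force between the fingers and lips_cupcake below 0.01 N and linear speed of lips_cupcake above 0.7 m/s) or (contact force between the fingers and sugar_doughnut below 0.01 N and linear speed of sugar_doughnut above 0.7 m/s)).
It also fails if it takes over 120 s, if anything falls off the work surface, if the arm or the gripper's body presses on something with over 40 N, if the wrist force passes 120 N, or if a joint passes its speed limit or range.

## Working session

There is one attempt and no reset: what is moved stays moved. The work goes in short steps, Python scripts to look and compute and a shell command to move; the robot and the scene stay as the last step left them, time stands still between calls to the robot, and variables do not carry over. Pictures are saved under pics/ and viewed, about 12 in all and at most 16, crops included, and the job is handed in when it is done.

```bash
mkdir -p pics; ls
cat > h.py <<'E'
import numpy as np, cv2
from cell import robot
def save(n,im): cv2.imwrite('pics/'+n,im[:,:,::-1])
def ray(cm,u,v):
    K=np.array(cm['mtx']);E=np.array(cm['extrinsics'])
    d=np.linalg.inv(K)@[u,v,1.]; d=np.array([d[0],-d[1],-d[2]])
    return E[:3,3],E[:3,:3]@d
def onz(cm,u,v,z):
    o,d=ray(cm,u,v); return o+d*(z-o[2])/d[2]
def proj(cm,p):
    K=np.array(cm['mtx']);E=np.array(cm['extrinsics'])
    c=E[:3,:3].T@(np.array(p)-E[:3,3]); q=K@[c[0],-c[1],-c[2]]; return q[:2]/q[2]
def tri(rs):
    A=np.zeros((3,3));b=np.zeros(3)
    for o,d in rs:
        d=d/np.linalg.norm(d);P=np.eye(3)-np.outer(d,d);A+=P;b+=P@o
    p=np.linalg.solve(A,b); return p,[float(np.linalg.norm(np.cross(p-o,d/np.linalg.norm(d)))) for o,d in rs]
E
python3 - <<'E'
from h import *
s=robot.sense(); print(s)
for n in ('scene','side','wrist'):
    cm=robot.camera_model(n); im=robot.capture(n); save(n+'0.png',im); np.save(n+'0.npy',im); print(n,cm)
E
```

```text
pics
{'time': 0.0, 'q': array([-1.32410521e+00,  2.21247176e-01,  1.52761741e+00,  3.99413229e-05,
        1.39467892e+00, -1.26106801e-01]), 'joint_velocities': array([ 4.34911651e-04, -3.10011603e-04, -8.88014353e-05, -8.75507902e-04,
        2.29255982e-03,  6.41366340e-04]), 'joint_torque': array([ 9.44903622e-04, -4.96890843e+01, -3.89391339e+01, -5.68336077e-05,
        1.09330507e-02,  1.57420828e-05]), 'ee_pos': array([ 227.4960885 , -581.48100938,  230.18286072]), 'tool_rot': array([-3.08525999e+00, -5.81832312e-01,  1.22924210e-04]), 'ft_force': array([0.35604118, 0.52947838, 0.73220223]), 'ft_torque': array([-4.11079036e-02, -5.19876199e-05, -4.94201627e-03]), 'gripper_width': 85.39079726618459}
scene {'mtx': array([[362.93457208,   0.        , 319.3082098 ],
       [  0.        , 362.93457208, 191.3046857 ],
       [  0.        ,   0.        ,   1.        ]]), 'extrinsics': array([[ 5.55316280e-02, -6.64697858e-01,  7.45045633e-01,
         1.26328031e+03],
       [ 9.98277022e-01,  5.11268603e-02, -2.87929124e-02,
         4.58574945e+01],
       [-1.89532568e-02,  7.453
[... 489 characters left out ...]
2],
       [ 5.24240079e-03,  8.80331205e-01,  4.74330566e-01,
         5.50730153e+02],
       [ 0.00000000e+00,  0.00000000e+00,  0.00000000e+00,
         1.00000000e+00]])}
wrist {'mtx': array([[308.3420853 ,   0.        , 317.12396964],
       [  0.        , 308.3420853 , 199.47095289],
       [  0.        ,   0.        ,   1.        ]]), 'extrinsics': array([[ 3.64707629e-01,  8.81294903e-01,  3.00512296e-01,
         3.04149682e+02],
       [-9.31117557e-01,  3.46196355e-01,  1.14752686e-01,
        -5.51590401e+02],
       [-2.90530397e-03, -3.21663455e-01,  9.46849608e-01,
         3.72930705e+02],
       [ 0.00000000e+00,  0.00000000e+00,  0.00000000e+00,
         1.00000000e+00]])}
```

View pics/scene0.png

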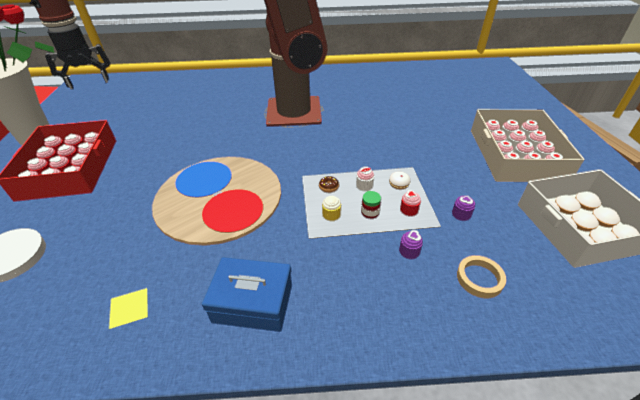

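View pics/side0.png

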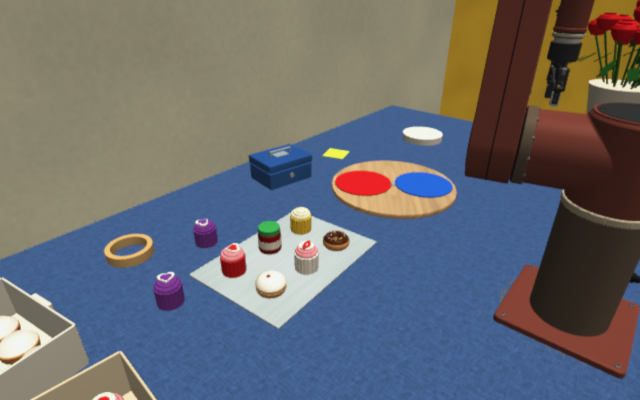

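Scene view: chocolate ring (328,184), lips cupcake in a white case (365,177), sugared doughnut (400,179), plain yellow cupcake (331,207), jam jar (371,205) and red heart cupcake (410,204) on the sheet. Purple look-alikes are at (463,207) and (411,243). The blue card is at (204,179) and the red card at (233,211). The side view agrees. Next I measure from both views and enlarge the sheet to confirm which is which.

```bash
cat > m.py <<'E'
from h import *
C={n:robot.camera_model(n) for n in('scene','side')}
I={n:np.load(n+'0.npy') for n in C}
H={n:cv2.cvtColor(I[n],cv2.COLOR_RGB2HSV) for n in C}
def blob(mask,near):
    k,l,st,ce=cv2.connectedComponentsWithStats(mask.astype(np.uint8))
    ids=[i for i in range(1,k) if st[i,4]>15]
    i=min(ids,key=lambda i:np.hypot(*(ce[i]-near))); return ce[i],st[i],l==i
# cards
for nm,lo,hi,px in(('red',(0,180,150),(8,255,255),((233,211),(364,183))),('blue',(100,170,120),(120,255,255),((204,179),(423,185)))):
    rs=[];z=[]
    for n,p in zip(C,px):
        m=cv2.inRange(H[n],lo,hi)>0
        if nm=='blue':
            b=I[n].astype(int); m=(b[...,2]>180)&(b[...,0]<80)
        c,st,mm=blob(m,p)
        cnt=max(cv2.findContours(mm.astype(np.uint8),0,cv2.CHAIN_APPROX_NONE)[0],key=len)[:,0]
        P=np.array([onz(C[n],u,v,40) for u,v in cnt])[:,:2]
        cc,r=cv2.minEnclosingCircle(P.astype(np.float32)); z.append(np.r_[cc,r].round(1))
        q=proj(C[n],[*cc,40]); rs.append(ray(C[n],*q))
    p,e=tri(rs); print(nm,'tri',p.round(1),np.round(e,1),'circles',z)
E
python3 m.py
python3 - <<'E'
from h import *
a=np.load('scene0.npy')[158:238,295:445]; b=np.load('side0.npy')[200:330,180:385]
A=cv2.resize(a,None,fx=5,fy=3.6 and 5,interpolation=cv2.INTER_CUBIC)[:, :750]
B=cv2.resize(b,None,fx=3,fy=3,interpolation=cv2.INTER_CUBIC)
save('cropA.png',A); save('cropB.png',B)
E
```

```text
red tri [ 593.8 -321.6  130.3] [163.7 163.7] circles [array([ 218. , -646.1,   37.8]), array([ 568.8, -154.2,   79.4])]
blue tri [ 433.9 -258.1   38.3] [0.1 0.1] circles [array([ 436.2, -257.2,   77.3]), array([ 432.5, -255. ,   77.2])]
```

View pics/cropA.png

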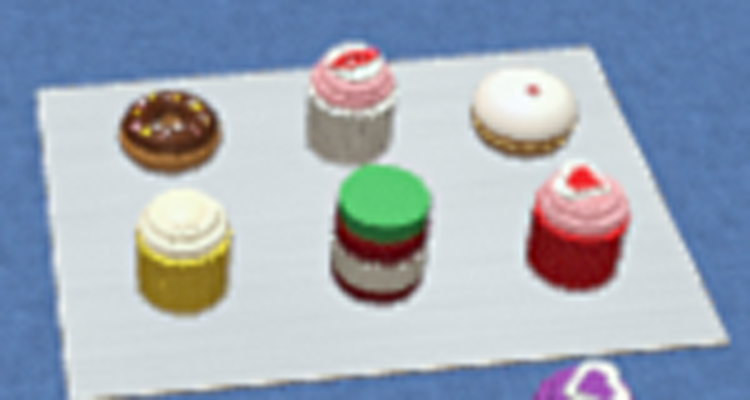

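View pics/cropB.png

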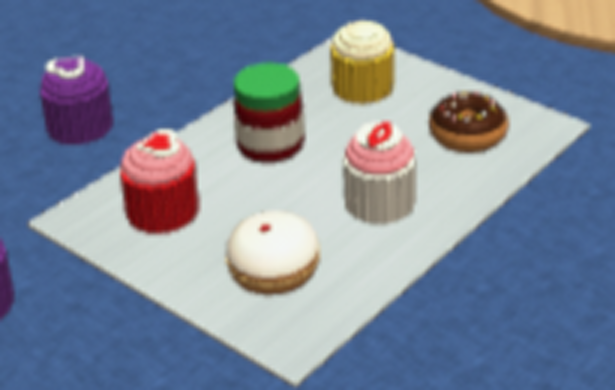

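The crops confirm identities: the heart cupcake has the red case (crop A 573,180) and the lips cupcake the white case (crop A 352,60); the other hearts are purple and stay alone. The red mask picked the wrong blob in the scene view, so I fix that and measure the items.

```bash
cat > m.py <<'E'
from h import *
C={n:robot.camera_model(n) for n in('scene','side')}
I={n:np.load(n+'0.npy') for n in C}
L={n:cv2.cvtColor(I[n],cv2.COLOR_RGB2LAB).astype(float) for n in C}
def blob(mask,p):
    k,l,st,ce=cv2.connectedComponentsWithStats(mask.astype(np.uint8))
    i=l[p[1],p[0]]; return ce[i],st[i],l==i
cards={}
for nm,px in(('red',((233,211),(364,183))),('blue',((204,179),(423,185)))):
    cs=[];z=[]
    for n,p in zip(C,px):
        m=np.linalg.norm(L[n]-L[n][p[1],p[0]],axis=2)<35
        c,st,mm=blob(m,p); cs.append(c)
        cnt=max(cv2.findContours(mm.astype(np.uint8),0,cv2.CHAIN_APPROX_NONE)[0],key=len)[:,0]
        P=np.array([onz(C[n],u,v,40) for u,v in cnt])[:,:2]
        cc,r=cv2.minEnclosingCircle(P.astype(np.float32)); z.append(np.r_[cc,r].round(1))
    p,e=tri([ray(C[n],*c) for n,c in zip(C,cs)]); print(nm,'tri',p.round(1),np.round(e,1),'circles',z)
items=dict(choc=((328,184),(336,240)),lips=((365,177),(306,262)),sugar=((400,179),(270,284)),plain=((331,207),(301,222)),jam=((371,210),(269,240)),heart=((410,207),(233,264)))
for nm,px in items.items():
    cs=[];b=[]
    for n,p in zip(C,px):
        s=((345,225) if n=='scene' else (255,255)); ref=np.median(L[n][s[1]-3:s[1]+4,s[0]-3:s[0]+4].reshape(-1,3),axis=0)
        m=(np.linalg.norm(L[n]-ref,axis=2)>11).astype(np.uint8)
        m[L[n][...,2]<ref[2]-12]=0   # blue cloth
        w=np.zeros_like(m); w[p[1]-22:p[1]+23,p[0]-20:p[0]+21]=1
        m=cv2.morphologyEx(m*w,cv2.MORPH_CLOSE,np.ones((5,5)))
        k,l,st,ce=cv2.connectedComponentsWithStats(m); i=1+np.argmax(st[1:,4])
        x,y,ww,h=st[i,:4]; cs.append((x+ww/2-.5,y+h/2-.5)); b.append((int(x),int(y),int(ww),int(h)))
    p,e=tri([ray(C[n],*c) for n,c in zip(C,cs)]); print(nm,p.round(1),np.round(e,1),b)
E
python3 m.py
```

```text
red tri [ 571.1 -159.3   35.2] [0.9 0.9] circles [array([ 571.8, -156.7,   79. ]), array([ 568.4, -156.1,   79.6])]
blue tri [486.7 -67.    1. ] [160.5 160.5] circles [array([ 125.1,    1.9, 1081.7]), array([ 432.5, -255.7,   79. ])]
choc [481.6  87.2  16.4] [5.1 5.1] [(308, 173, 34, 34), (316, 218, 41, 34)]
lips [470.7 203.6  22.9] [1.7 1.7] [(345, 166, 38, 34), (293, 240, 26, 36)]
sugar [474.9 311.8  14.1] [6.3 6.3] [(384, 168, 37, 34), (254, 270, 33, 30)]
plain [566.3 102.9  34. ] [4.7 4.7] [(318, 185, 24, 37), (281, 207, 41, 29)]
jam [578.1 207.2  36.4] [4.8 4.8] [(357, 188, 25, 32), (249, 218, 35, 38)]
heart [573.2 310.8  33.6] [9.2 9.2] [(390, 185, 32, 32), (213, 242, 34, 37)]
```

```bash
cat > m2.py <<'E'
from h import *
C={n:robot.camera_model(n) for n in('scene','side')}
I={n:np.load(n+'0.npy') for n in C}
A=dict(choc=(120,90,220,172),lips=(307,42,396,163),sugar=(472,67,577,158),heart=(527,160,630,290),plain=(135,188,232,314),jam=(332,165,431,304))
B=dict(choc=(430,90,508,152),lips=(343,121,416,222),sugar=(226,210,319,294),heart=(121,128,198,232),plain=(330,20,394,102),jam=(233,62,305,161))
for nm in A:
    cs=[];b=[];wid=[]
    for n,bx,s,o in(('scene',A[nm],5,(295,158)),('side',B[nm],3,(180,200))):
        x0,y0,x1,y1=bx[0]/s+o[0],bx[1]/s+o[1],bx[2]/s+o[0],bx[3]/s+o[1]
        S=4; px0,py0,px1,py1=int(x0-12),int(y0-12),int(x1+12),int(y1+12)
        im=cv2.resize(I[n][py0:py1,px0:px1],None,fx=S,fy=S,interpolation=cv2.INTER_CUBIC)
        r=[int(v) for v in((x0-px0-2)*S,(y0-py0-2)*S,(x1-x0+4)*S,(y1-y0+4)*S)]
        m=np.zeros(im.shape[:2],np.uint8)
        cv2.grabCut(im,m,r,np.zeros((1,65)),np.zeros((1,65)),6,cv2.GC_INIT_WITH_RECT)
        m=((m==1)|(m==3)).astype(np.uint8); m=cv2.morphologyEx(m,cv2.MORPH_OPEN,np.ones((9,9)))
        x,y,w,h=cv2.boundingRect(m)
        g=np.array([px0+(x+w/2)/S-.5,py0+(y+h/2)/S-.5]); cl=np.array([(x0+x1)/2-.5,(y0+y1)/2-.5])
        cs.append(g); b.append((g-cl).round(1).tolist()); wid.append((w/S,h/S,round(x1-x0,1),round(y1-y0,1)))
    p,e=tri([ray(C[n],*c) for n,c in zip(C,cs)])
    q,f=tri([ray(C[n],*(c-np.array(d))) for n,c,d in zip(C,cs,b)])
    print(nm,'grab',p.round(1),round(e[0],1),'eye',q.round(1),round(f[0],1),wid)
E
python3 m2.py
python3 - <<'E'
from h import *
cm=robot.camera_model('scene');im=np.load('scene0.npy').astype(int)
m=((im[...,2]>150)&(im[...,0]<60)).astype(np.uint8)
k,l,st,ce=cv2.connectedComponentsWithStats(m); i=l[179,204]; print(st[i],ce[i])
P=np.array([onz(cm,u,v,40)[:2] for v,u in zip(*np.where(l==i))],np.float32); print(cv2.minEnclosingCircle(P))
sd=np.load('side0.npy').astype(int); print(im[179,204],im[140,204],sd[185,423])
E
```

```text
choc grab [465.3 103.4  18.4] 0.7 eye [465.1 103.4  19.5] 0.7 [(21.0, 17.5, 20.0, 16.4), (26.5, 20.5, 26.0, 20.7)]
lips grab [463.5 208.9  31.3] 0.8 eye [463.1 208.9  32.3] 0.4 [(17.75, 23.75, 17.8, 24.2), (24.0, 34.25, 24.3, 33.7)]
sugar grab [468.2 309.6  20.2] 1.0 eye [467.8 309.8  22. ] 0.6 [(22.25, 18.25, 21.0, 18.2), (31.5, 28.0, 31.0, 28.0)]
heart grab [574.1 314.2  29.5] 0.7 eye [573.9 314.2  32.3] 0.6 [(21.25, 25.5, 20.6, 26.0), (27.0, 35.0, 25.7, 34.7)]
plain grab [575.7 102.2  28.5] 0.7 eye [575.7 102.4  30.1] 0.7 [(19.75, 25.75, 19.4, 25.2), (22.0, 27.25, 21.3, 27.3)]
jam grab [574.4 208.   32.9] 0.7 eye [575.3 207.5  34.3] 0.9 [(20.5, 28.5, 19.8, 27.8), (23.5, 33.0, 24.0, 33.0)]
[     0      0    640    400 255008] [319.92383768 199.50702723]
((-1038.8443603515625, 2.3300552368164062), 2188.490966796875)
[ 62 137 230] [ 89 124 172] [ 40 106 222]
```

Both views give heights of 18/31/20/29 mm at mid-height, 105–109 mm spacing and cards at z≈35–38, so the measurements hold. I'll use one jaw yaw throughout (36°, along the line between the cards) and place each pair along the perpendicular. First I move above the chocolate ring.

```bash
R='x'
python3 -m pendant '[{"linear":[12,34,-3.5],"delta_rot":[0,0,0.0913]},{"linear":[12,34,-3.5],"delta_rot":[0,0,0.0913]},{"linear":[12,34,-3.5],"delta_rot":[0,0,0.0913]},{"linear":[12,34,-3.5],"delta_rot":[0,0,0.0913]},{"linear":[12,34,-3.5],"delta_rot":[0,0,0.0913]},{"linear":[12,34,-3.5],"delta_rot":[0,0,0.0913]},{"linear":[12,34,-3.5],"delta_rot":[0,0,0.0913]},{"linear":[12,34,-3.5],"delta_rot":[0,0,0.0913]}]' -1
python3 -m pendant '[{"linear":[12,34,-3.5],"delta_rot":[0,0,0.0913]},{"linear":[12,34,-3.5],"delta_rot":[0,0,0.0913]},{"linear":[12,34,-3.5],"delta_rot":[0,0,0.0913]},{"linear":[12,34,-3.5],"delta_rot":[0,0,0.0913]},{"linear":[12,34,-3.5],"delta_rot":[0,0,0.0913]},{"linear":[12,34,-3.5],"delta_rot":[0,0,0.0913]},{"linear":[12,34,-3.5],"delta_rot":[0,0,0.0913]},{"linear":[12,34,-3.5],"delta_rot":[0,0,0.0913]}]'
python3 -m pendant '[{"linear":[12,34,-3.5],"delta_rot":[0,0,0.0913]},{"linear":[12,34,-3.5],"delta_rot":[0,0,0.0913]},{"linear":[12,34,-3.5],"delta_rot":[0,0,0.0913]},{"linear":[12,34,-3.5],"delta_rot":[0,0,0.0913]},{"linear":[0,0,0],"delta_rot":[0,0,0]},{"linear":[0,0,0],"delta_rot":[0,0,0]}]'
python3 - <<'E'
from h import *
from scipy.spatial.transform import Rotation as R
s=robot.sense();print(s['ee_pos'],s['q'].round(2),R.from_rotvec(s['tool_rot']).as_matrix().round(3).tolist())
cm=robot.camera_model('wrist');save('w1.png',robot.capture('wrist'))
for p in([465,103,18],[463.5,209,31]): print(proj(cm,p))
E
```

```text
time: 0.82
ee_pos: [323.7, -308.3, 202.9]
tool_rot: [-2.672, -1.652, -0.0]
ft_force: [1.1, -0.3, 0.8]
gripper_width: 85.6
time: 1.48
ee_pos: [419.7, -36.2, 175.2]
tool_rot: [1.905, 2.497, 0.0]
ft_force: [0.7, 0.1, 0.5]
gripper_width: 85.6
time: 1.98
ee_pos: [467.2, 99.6, 160.6]
tool_rot: [-1.421, -2.8, 0.001]
ft_force: [-0.7, -0.2, 0.2]
gripper_width: 85.3
[467.22773132  99.64444313 160.61566488] [ 0.04 -0.07  1.97 -0.    1.24 -0.59] [[-0.59, 0.807, -0.002], [0.807, 0.59, -0.0], [0.001, -0.001, -1.0]]
[317.88640065 182.37473472]
[392.08861297  86.022276  ]
```

View pics/w1.png

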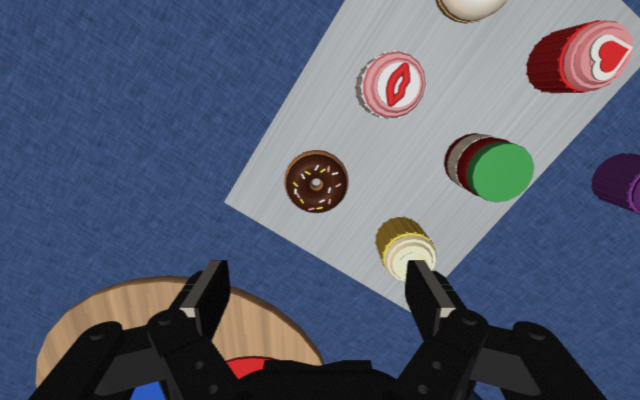

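The wrist view agrees with prediction: ring at (317,181) against (318,182), lips at (392,84) against (392,86). Descending to grip the ring.

```bash
python3 -m pendant '[{"linear":[-2,3.5,-28],"delta_rot":[0,0,0]},{"linear":[0,0,-28],"delta_rot":[0,0,0]},{"linear":[0,0,-28],"delta_rot":[0,0,0]},{"linear":[0,0,-28],"delta_rot":[0,0,0]},{"linear":[0,0,-20],"delta_rot":[0,0,0]},{"linear":[0,0,-14],"delta_rot":[0,0,0]},{"linear":[0,0,-8.5],"delta_rot":[0,0,0]},{"linear":[0,0,0],"delta_rot":[0,0,0]}]'
python3 -m pendant '[{"linear":[0,0,0],"delta_rot":[0,0,0]},{"linear":[0,0,0],"delta_rot":[0,0,0]},{"linear":[0,0,0],"delta_rot":[0,0,0]},{"linear":[0,0,0],"delta_rot":[0,0,0]},{"linear":[0,0,0],"delta_rot":[0,0,0]},{"linear":[0,0,0],"delta_rot":[0,0,0]},{"linear":[0,0,0],"delta_rot":[0,0,0]},{"linear":[0,0,0],"delta_rot":[0,0,0]}]' 1 30
```

```text
time: 2.7
ee_pos: [463.9, 100.2, 5.1]
tool_rot: [-1.429, -2.795, 0.003]
ft_force: [-0.1, -0.3, -0.3]
gripper_width: 85.2
time: 3.37
ee_pos: [467.1, 101.3, 8.3]
tool_rot: [1.425, 2.797, 0.002]
ft_force: [-1.1, -2.2, 6.3]
gripper_width: 59.5
```

```bash
python3 -m pendant '[{"linear":[0,0,4],"delta_rot":[0,0,0]},{"linear":[0,0,10],"delta_rot":[0,0,0]},{"linear":[0,0,20],"delta_rot":[0,0,0]},{"linear":[0,0,28],"delta_rot":[0,0,0]},{"linear":[0,0,28],"delta_rot":[0,0,0]},{"linear":[0,0,28],"delta_rot":[0,0,0]},{"linear":[0,0,24],"delta_rot":[0,0,0]},{"linear":[0,0,0],"delta_rot":[0,0,0]}]'
python3 - <<'E'
from h import *
s=robot.sense();print(s['ee_pos'],s['gripper_width'])
w=robot.capture('wrist');sd=robot.capture('side')
save('w2.png',w[150:400]);save('s2.png',cv2.resize(sd[100:280,200:500],None,fx=2.5,fy=2.5))
E
```

```text
time: 4.03
ee_pos: [469.2, 101.8, 155.3]
tool_rot: [1.422, 2.791, 0.008]
ft_force: [1.0, -1.0, -0.3]
gripper_width: 59.8
[469.17755856 101.83955941 155.2744112 ] 59.769937257208944
```

View pics/s2.png

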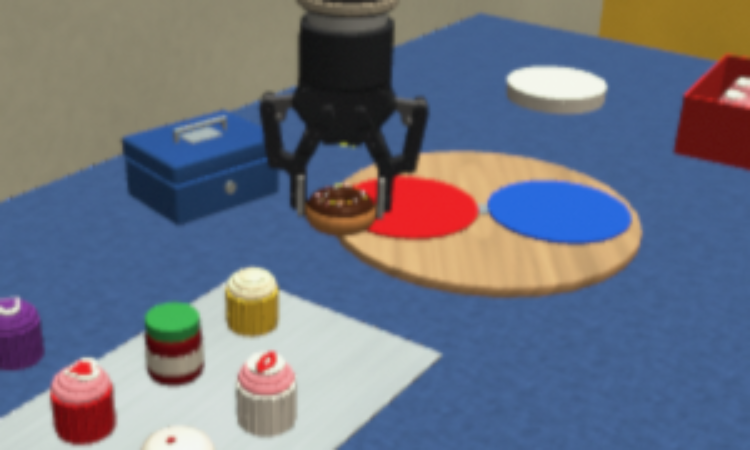

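The ring is held level. Carrying it to the far side of the red card, (592,-188).

```bash
python3 -m pendant '[{"linear":[6,-15,0],"delta_rot":[0,0,0]},{"linear":[12,-29,0],"delta_rot":[0,0,0]},{"linear":[13,-31,0],"delta_rot":[0,0,0]},{"linear":[13,-31,0],"delta_rot":[0,0,0]},{"linear":[13,-31,0],"delta_rot":[0,0,0]},{"linear":[13,-31,0],"delta_rot":[0,0,0]},{"linear":[13,-31,0],"delta_rot":[0,0,0]},{"linear":[13,-31,0],"delta_rot":[0,0,0]}]'
python3 -m pendant '[{"linear":[13,-31,0],"delta_rot":[0,0,0]},{"linear":[10,-20,0],"delta_rot":[0,0,0]},{"linear":[4,-9,0],"delta_rot":[0,0,0]},{"linear":[0,0,-15],"delta_rot":[0,0,0]},{"linear":[0,0,-30],"delta_rot":[0,0,0]},{"linear":[0,0,-25],"delta_rot":[0,0,0]},{"linear":[0,0,-10],"delta_rot":[0,0,0]},{"linear":[0,0,0],"delta_rot":[0,0,0]}]'
python3 -m pendant '[{"linear":[0,0,0],"delta_rot":[0,0,0]},{"linear":[0,0,0],"delta_rot":[0,0,0]}]'
python3 - <<'E'
from h import *
print([robot.sense()['ee_pos'].round(1) for _ in range(3)])
p=[]
for i in range(3):
    sd=robot.capture('side');p.append(robot.sense()['ee_pos'])
print(np.round(p,1))
sc=robot.capture('scene')
save('p3.png',np.vstack([cv2.resize(sd[100:220,300:480],None,fx=3,fy=3)[:,:540],cv2.resize(sc[140:220,165:300],None,fx=4,fy=3)]))
E
```

```text
time: 4.8
ee_pos: [560.6, -129.6, 146.6]
tool_rot: [-1.425, -2.796, 0.0]
ft_force: [-0.4, 0.6, -0.7]
gripper_width: 59.5
time: 5.47
ee_pos: [585.1, -186.3, 64.1]
tool_rot: [-1.422, -2.791, 0.0]
ft_force: [-0.4, 0.3, -1.6]
gripper_width: 59.8
time: 5.63
ee_pos: [589.6, -188.6, 70.3]
tool_rot: [1.425, 2.798, 0.0]
ft_force: [-0.3, -0.1, 0.3]
gripper_width: 59.3
[array([ 589.6, -188.6,   70.3]), array([ 589.6, -188.6,   70.3]), array([ 589.6, -188.6,   70.3])]
[[ 589.9 -188.8   70.8]
 [ 590.  -189.    71. ]
 [ 589.9 -189.    70.8]]
```

View pics/p3.png

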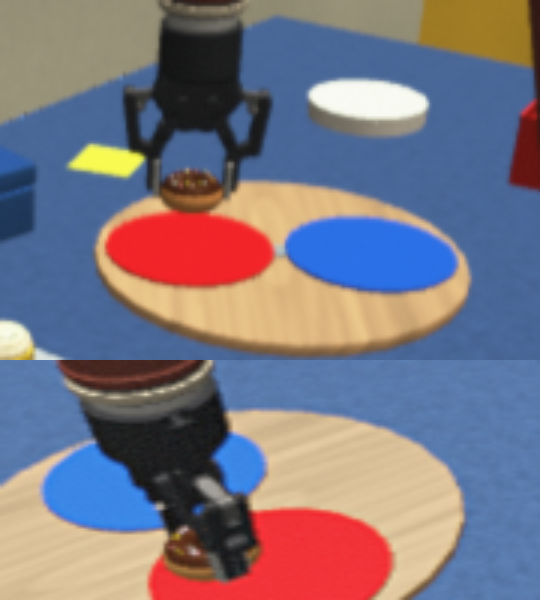

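The ring hangs level above the far-left part of the red card. The arm takes about 0.3 s to settle, so I read poses after that. Lowering.

```bash
python3 -m pendant '[{"linear":[0,0,-8],"delta_rot":[0,0,0]},{"linear":[0,0,-8],"delta_rot":[0,0,0]},{"linear":[0,0,-5],"delta_rot":[0,0,0]},{"linear":[0,0,-2],"delta_rot":[0,0,0]},{"linear":[0,0,0],"delta_rot":[0,0,0]},{"linear":[0,0,0],"delta_rot":[0,0,0]},{"linear":[0,0,0],"delta_rot":[0,0,0]},{"linear":[0,0,0],"delta_rot":[0,0,0]}]'
python3 -m pendant '[{"linear":[0,0,-1],"delta_rot":[0,0,0]},{"linear":[0,0,0],"delta_rot":[0,0,0]},{"linear":[0,0,0],"delta_rot":[0,0,0]}]'
python3 -m pendant '[{"linear":[0,0,-1],"delta_rot":[0,0,0]},{"linear":[0,0,0],"delta_rot":[0,0,0]},{"linear":[0,0,0],"delta_rot":[0,0,0]}]'
python3 - <<'E'
from h import *
sd=robot.capture('side');save('p4.png',cv2.resize(sd[140:220,320:460],None,fx=5,fy=5))
E
```

```text
time: 6.5
ee_pos: [588.6, -188.5, 45.7]
tool_rot: [-1.427, -2.799, -0.0]
ft_force: [-0.4, 0.4, 0.3]
gripper_width: 59.8
time: 6.75
ee_pos: [588.6, -188.5, 44.7]
tool_rot: [-1.427, -2.799, -0.0]
ft_force: [-0.4, 0.8, -0.9]
gripper_width: 59.7
time: 7.0
ee_pos: [588.9, -188.9, 44.4]
tool_rot: [1.426, 2.798, -0.0]
ft_force: [-1.5, 0.0, 3.4]
gripper_width: 59.7
```

View pics/p4.png

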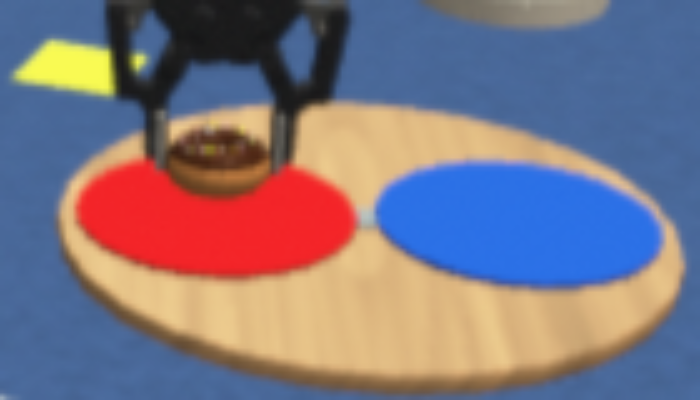

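Contact at TCP z 44.4 with 3.4 N, in line with the expected 44.5. Releasing, rising and going to the heart cupcake.

```bash
python3 -m pendant '[{"linear":[0,0,0],"delta_rot":[0,0,0]},{"linear":[0,0,0],"delta_rot":[0,0,0]},{"linear":[0,0,0],"delta_rot":[0,0,0]},{"linear":[0,0,0],"delta_rot":[0,0,0]},{"linear":[0,0,0],"delta_rot":[0,0,0]},{"linear":[0,0,0],"delta_rot":[0,0,0]}]' -1
python3 -m pendant '[{"linear":[0,0,10],"delta_rot":[0,0,0]},{"linear":[0,0,20],"delta_rot":[0,0,0]},{"linear":[0,0,30],"delta_rot":[0,0,0]},{"linear":[0,0,30],"delta_rot":[0,0,0]},{"linear":[0,0,16],"delta_rot":[0,0,0]},{"linear":[0,15,0],"delta_rot":[0,0,0]},{"linear":[0,30,0],"delta_rot":[0,0,0]},{"linear":[-1,35,0],"delta_rot":[0,0,0]}]'
python3 -m pendant '[{"linear":[-1,35,0],"delta_rot":[0,0,0]},{"linear":[-1,35,0],"delta_rot":[0,0,0]},{"linear":[-2,35,0],"delta_rot":[0,0,0]},{"linear":[-2,35,0],"delta_rot":[0,0,0]},{"linear":[-2,35,0],"delta_rot":[0,0,0]},{"linear":[-2,35,0],"delta_rot":[0,0,0]},{"linear":[-2,35,0],"delta_rot":[0,0,0]},{"linear":[-2,35,0],"delta_rot":[0,0,0]}]'
python3 -m pendant '[{"linear":[0,35,0],"delta_rot":[0,0,0]},{"linear":[0,35,0],"delta_rot":[0,0,0]},{"linear":[0,35,0],"delta_rot":[0,0,0]},{"linear":[0,28,0],"delta_rot":[0,0,0]},{"linear":[0,10,0],"delta_rot":[0,0,0]},{"linear":[0,0,0],"delta_rot":[0,0,0]},{"linear":[0,0,0],"delta_rot":[0,0,0]},{"linear":[0,0,0],"delta_rot":[0,0,0]}]'
python3 - <<'E'
from h import *
s=robot.sense();print(s['ee_pos'],s['q'].round(2))
cm=robot.camera_model('wrist');w=robot.capture('wrist');sc=robot.capture('scene')
save('p5.png',np.vstack([w[:260,:480],cv2.resize(sc[150:250,140:300],None,fx=3,fy=3)]))
for p in([574,314,33],[468,310,20],[463.5,209,31]): print(proj(cm,p))
E
```

```text
time: 7.55
ee_pos: [588.5, -188.5, 43.6]
tool_rot: [-1.427, -2.799, -0.0]
ft_force: [-0.6, -1.3, 0.2]
gripper_width: 85.4
time: 8.22
ee_pos: [587.6, -108.6, 150.2]
tool_rot: [1.43, 2.796, 0.0]
ft_force: [1.1, 1.6, -0.4]
gripper_width: 85.4
time: 8.88
ee_pos: [572.3, 173.7, 149.3]
tool_rot: [-1.426, -2.798, 0.001]
ft_force: [0.9, 0.3, -0.9]
gripper_width: 85.5
time: 9.55
ee_pos: [573.3, 313.2, 149.3]
tool_rot: [-1.427, -2.798, 0.002]
ft_force: [1.5, -0.5, 0.6]
gripper_width: 85.5
[573.34824973 313.19575561 149.32947317] [ 0.38  0.35  1.52 -0.    1.27 -0.25]
[318.88189319 194.39939384]
[216.50545575 124.43062679]
[152.64138054 214.70410724]
```

View pics/p5.png

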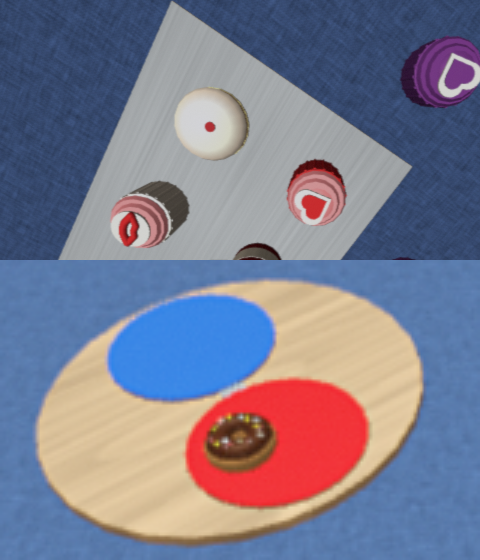

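The ring stands on the red card and the stand hasn't moved. The heart cupcake is at (317,192), predicted (319,194). Descending on it.

```bash
python3 -m pendant '[{"linear":[0.5,0.5,-20],"delta_rot":[0,0,0]},{"linear":[0,0,-28],"delta_rot":[0,0,0]},{"linear":[0,0,-28],"delta_rot":[0,0,0]},{"linear":[0,0,-25],"delta_rot":[0,0,0]},{"linear":[0,0,-20],"delta_rot":[0,0,0]},{"linear":[0,0,-12],"delta_rot":[0,0,0]},{"linear":[0,0,-6],"delta_rot":[0,0,0]},{"linear":[0,0,0],"delta_rot":[0,0,0]}]'
python3 -m pendant '[{"linear":[0,0,0],"delta_rot":[0,0,0]},{"linear":[0,0,0],"delta_rot":[0,0,0]},{"linear":[0,0,0],"delta_rot":[0,0,0]}]'
python3 -m pendant '[{"linear":[0,0,0],"delta_rot":[0,0,0]},{"linear":[0,0,0],"delta_rot":[0,0,0]},{"linear":[0,0,0],"delta_rot":[0,0,0]},{"linear":[0,0,0],"delta_rot":[0,0,0]},{"linear":[0,0,0],"delta_rot":[0,0,0]},{"linear":[0,0,0],"delta_rot":[0,0,0]},{"linear":[0,0,0],"delta_rot":[0,0,0]},{"linear":[0,0,0],"delta_rot":[0,0,0]}]' 1 30
python3 -m pendant '[{"linear":[0,0,4],"delta_rot":[0,0,0]},{"linear":[0,0,10],"delta_rot":[0,0,0]},{"linear":[0,0,20],"delta_rot":[0,0,0]},{"linear":[0,0,28],"delta_rot":[0,0,0]},{"linear":[0,0,28],"delta_rot":[0,0,0]},{"linear":[0,0,28],"delta_rot":[0,0,0]},{"linear":[0,0,24],"delta_rot":[0,0,0]},{"linear":[0,0,0],"delta_rot":[0,0,0]}]'
python3 -m pendant '[{"linear":[0,0,0],"delta_rot":[0,0,0]},{"linear":[0,0,0],"delta_rot":[0,0,0]}]'
```

```text
time: 10.32
ee_pos: [573.5, 313.8, 9.6]
tool_rot: [-1.427, -2.797, 0.003]
ft_force: [-0.5, -0.9, 0.7]
gripper_width: 85.2
time: 10.57
ee_pos: [575.5, 315.4, 12.7]
tool_rot: [1.426, 2.797, 0.004]
ft_force: [-0.4, -1.0, 0.5]
gripper_width: 85.1
time: 11.23
ee_pos: [574.5, 315.2, 11.5]
tool_rot: [1.426, 2.799, 0.001]
ft_force: [-0.8, 0.1, 5.1]
gripper_width: 49.5
time: 11.9
ee_pos: [577.5, 316.3, 160.2]
tool_rot: [1.424, 2.793, 0.012]
ft_force: [0.6, 1.0, 0.5]
gripper_width: 49.2
time: 12.07
ee_pos: [573.5, 314.6, 151.8]
tool_rot: [-1.426, -2.798, 0.002]
ft_force: [0.1, 0.0, -2.9]
gripper_width: 49.5
```

```bash
python3 -m pendant '[{"linear":[-2,-14,0],"delta_rot":[0,0,0]},{"linear":[-2,-28,0],"delta_rot":[0,0,0]},{"linear":[-2,-32,0],"delta_rot":[0,0,0]},{"linear":[-2,-32,0],"delta_rot":[0,0,0]},{"linear":[-2,-32,0],"delta_rot":[0,0,0]},{"linear":[-2,-32,0],"delta_rot":[0,0,0]},{"linear":[-2,-32,0],"delta_rot":[0,0,0]},{"linear":[-2,-32,0],"delta_rot":[0,0,0]}]'
python3 -m pendant '[{"linear":[-2,-32,0],"delta_rot":[0,0,0]},{"linear":[-2,-32,0],"delta_rot":[0,0,0]},{"linear":[-2,-32,0],"delta_rot":[0,0,0]},{"linear":[-2,-32,0],"delta_rot":[0,0,0]},{"linear":[-2,-32,0],"delta_rot":[0,0,0]},{"linear":[-2,-25,0],"delta_rot":[0,0,0]},{"linear":[0,-16,0],"delta_rot":[0,0,0]},{"linear":[0,0,0],"delta_rot":[0,0,0]}]'
python3 -m pendant '[{"linear":[0,0,-15],"delta_rot":[0,0,0]},{"linear":[0,0,-25],"delta_rot":[0,0,0]},{"linear":[0,0,-25],"delta_rot":[0,0,0]},{"linear":[0,0,-15],"delta_rot":[0,0,0]},{"linear":[0,0,0],"delta_rot":[0,0,0]},{"linear":[0,0,0],"delta_rot":[0,0,0]},{"linear":[0,0,0],"delta_rot":[0,0,0]},{"linear":[0,0,0],"delta_rot":[0,0,0]}]'
```

```text
time: 12.73
ee_pos: [556.0, 78.7, 150.7]
tool_rot: [-1.425, -2.796, 0.003]
ft_force: [0.7, -0.2, -0.9]
gripper_width: 49.2
time: 13.4
ee_pos: [544.2, -123.5, 150.8]
tool_rot: [-1.431, -2.794, 0.003]
ft_force: [-0.7, 0.2, -0.4]
gripper_width: 49.4
time: 14.07
ee_pos: [547.1, -120.3, 74.2]
tool_rot: [1.425, 2.797, 0.0]
ft_force: [-0.2, -0.2, -0.5]
gripper_width: 49.0
```

```bash
python3 -m pendant '[{"linear":[0,-2,-8],"delta_rot":[0,0,0]},{"linear":[0,0,-8],"delta_rot":[0,0,0]},{"linear":[0,0,-5],"delta_rot":[0,0,0]},{"linear":[0,0,-2],"delta_rot":[0,0,0]},{"linear":[0,0,0],"delta_rot":[0,0,0]},{"linear":[0,0,0],"delta_rot":[0,0,0]},{"linear":[0,0,0],"delta_rot":[0,0,0]},{"linear":[0,0,0],"delta_rot":[0,0,0]}]'
python3 -m pendant '[{"linear":[0,0,-1],"delta_rot":[0,0,0]},{"linear":[0,0,0],"delta_rot":[0,0,0]},{"linear":[0,0,0],"delta_rot":[0,0,0]}]'
```

```text
time: 14.73
ee_pos: [546.4, -122.2, 50.1]
tool_rot: [1.426, 2.798, 0.0]
ft_force: [-0.2, -0.0, -0.3]
gripper_width: 49.3
time: 14.98
ee_pos: [546.2, -122.1, 48.9]
tool_rot: [1.427, 2.799, 0.0]
ft_force: [-0.1, 0.1, -1.0]
gripper_width: 49.4
```

```bash
python3 -m pendant '[{"linear":[0,0,-1],"delta_rot":[0,0,0]},{"linear":[0,0,0],"delta_rot":[0,0,0]},{"linear":[0,0,0],"delta_rot":[0,0,0]}]'
python3 -m pendant '[{"linear":[0,0,-0.5],"delta_rot":[0,0,0]},{"linear":[0,0,0],"delta_rot":[0,0,0]},{"linear":[0,0,0],"delta_rot":[0,0,0]}]'
```

```text
time: 15.23
ee_pos: [546.1, -122.0, 47.7]
tool_rot: [-1.427, -2.799, 0.0]
ft_force: [-0.2, -0.5, -1.8]
gripper_width: 49.2
time: 15.48
ee_pos: [546.3, -122.1, 47.4]
tool_rot: [1.427, 2.799, 0.0]
ft_force: [0.7, -0.4, -0.2]
gripper_width: 49.1
```

```bash
python3 -m pendant '[{"linear":[0,0,-0.7],"delta_rot":[0,0,0]},{"linear":[0,0,0],"delta_rot":[0,0,0]},{"linear":[0,0,0],"delta_rot":[0,0,0]}]'
python3 - <<'E'
from h import *
sd=robot.capture('side');save('p6.png',cv2.resize(sd[130:210,320:460],None,fx=5,fy=5))
E
```

```text
time: 15.73
ee_pos: [546.9, -122.4, 47.4]
tool_rot: [1.426, 2.797, 0.0]
ft_force: [-0.1, 0.1, 5.1]
gripper_width: 49.3
```

View pics/p6.png

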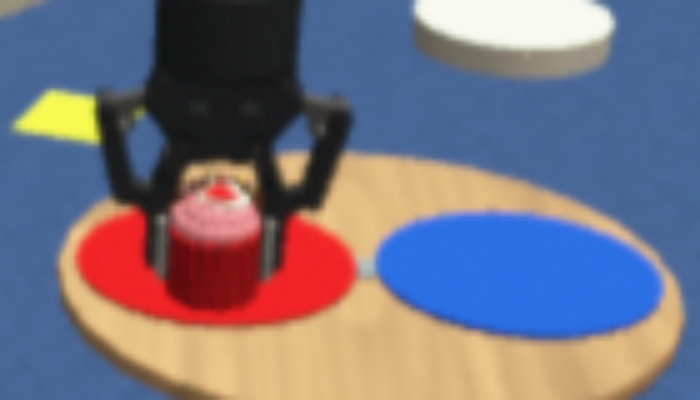

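The heart cupcake is on the red card with 5.1 N of contact, standing straight. Releasing and going to the lips cupcake.

```bash
python3 -m pendant '[{"linear":[0,0,0],"delta_rot":[0,0,0]},{"linear":[0,0,0],"delta_rot":[0,0,0]},{"linear":[0,0,0],"delta_rot":[0,0,0]},{"linear":[0,0,0],"delta_rot":[0,0,0]},{"linear":[0,0,0],"delta_rot":[0,0,0]},{"linear":[0,0,0],"delta_rot":[0,0,0]}]' -1
python3 -m pendant '[{"linear":[0,0,8],"delta_rot":[0,0,0]},{"linear":[0,0,18],"delta_rot":[0,0,0]},{"linear":[0,0,28],"delta_rot":[0,0,0]},{"linear":[0,0,28],"delta_rot":[0,0,0]},{"linear":[0,0,22],"delta_rot":[0,0,0]},{"linear":[0,0,8],"delta_rot":[0,0,0]},{"linear":[-4,14,0],"delta_rot":[0,0,0]},{"linear":[-7,28,0],"delta_rot":[0,0,0]}]'
python3 -m pendant '[{"linear":[-8,32,0],"delta_rot":[0,0,0]},{"linear":[-8,32,0],"delta_rot":[0,0,0]},{"linear":[-8,32,0],"delta_rot":[0,0,0]},{"linear":[-8,32,0],"delta_rot":[0,0,0]},{"linear":[-8,32,0],"delta_rot":[0,0,0]},{"linear":[-8,32,0],"delta_rot":[0,0,0]},{"linear":[-8,32,0],"delta_rot":[0,0,0]},{"linear":[-8,32,0],"delta_rot":[0,0,0]}]'
python3 -m pendant '[{"linear":[-6,22,0],"delta_rot":[0,0,0]},{"linear":[-2.5,11,0],"delta_rot":[0,0,0]},{"linear":[0,0,0],"delta_rot":[0,0,0]},{"linear":[0,0,0],"delta_rot":[0,0,0]},{"linear":[0,0,0],"delta_rot":[0,0,0]},{"linear":[0,0,0],"delta_rot":[0,0,0]}]'
python3 - <<'E'
from h import *
s=robot.sense();print(s['ee_pos'])
cm=robot.camera_model('wrist');w=robot.capture('wrist');sc=robot.capture('scene')
save('p7.png',np.vstack([w[:300,80:560],cv2.resize(sc[150:250,140:300],None,fx=3,fy=3)]))
for p in([463.5,209,31],[468,310,20]): print(proj(cm,p)-[80,0])
E
```

```text
time: 16.28
ee_pos: [546.0, -122.0, 46.4]
tool_rot: [-1.427, -2.799, 0.0]
ft_force: [0.1, 0.8, 0.8]
gripper_width: 85.4
time: 16.95
ee_pos: [535.5, -81.4, 158.8]
tool_rot: [1.43, 2.795, -0.001]
ft_force: [-0.6, 0.0, 0.1]
gripper_width: 85.4
time: 17.62
ee_pos: [468.8, 177.7, 156.9]
tool_rot: [-1.426, -2.797, 0.002]
ft_force: [0.8, 0.8, 1.1]
gripper_width: 85.1
time: 18.12
ee_pos: [462.8, 207.8, 158.3]
tool_rot: [-1.429, -2.798, 0.001]
ft_force: [0.0, -0.2, -0.7]
gripper_width: 85.6
[462.84332885 207.78739762 158.27194722]
[239.03723619 190.41371634]
[311.75031113  99.32025652]
```

View pics/p7.png

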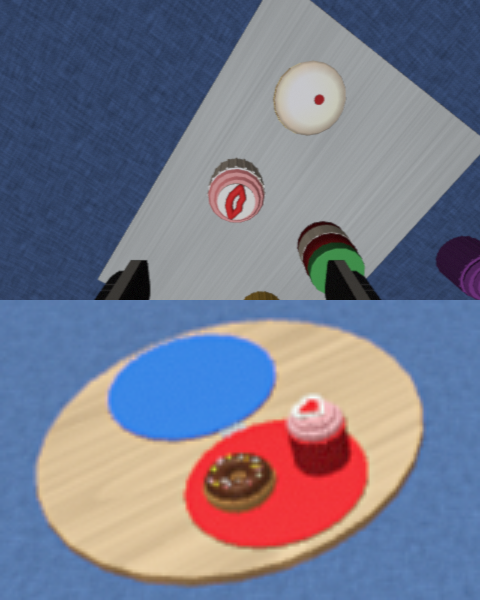

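The red pair stands on its card and the stand hasn't moved. The lips cupcake is at (237,190), predicted (239,190). Grasping it.

```bash
python3 -m pendant '[{"linear":[0.5,1,-20],"delta_rot":[0,0,0]},{"linear":[0,0,-30],"delta_rot":[0,0,0]},{"linear":[0,0,-30],"delta_rot":[0,0,0]},{"linear":[0,0,-28],"delta_rot":[0,0,0]},{"linear":[0,0,-22],"delta_rot":[0,0,0]},{"linear":[0,0,-12],"delta_rot":[0,0,0]},{"linear":[0,0,-6],"delta_rot":[0,0,0]},{"linear":[0,0,0],"delta_rot":[0,0,0]}]'
python3 -m pendant '[{"linear":[0,0,0],"delta_rot":[0,0,0]},{"linear":[0,0,0],"delta_rot":[0,0,0]},{"linear":[0,0,0],"delta_rot":[0,0,0]}]'
python3 -m pendant '[{"linear":[0,0,0],"delta_rot":[0,0,0]},{"linear":[0,0,0],"delta_rot":[0,0,0]},{"linear":[0,0,0],"delta_rot":[0,0,0]},{"linear":[0,0,0],"delta_rot":[0,0,0]},{"linear":[0,0,0],"delta_rot":[0,0,0]},{"linear":[0,0,0],"delta_rot":[0,0,0]},{"linear":[0,0,0],"delta_rot":[0,0,0]},{"linear":[0,0,0],"delta_rot":[0,0,0]}]' 1 30
python3 -m pendant '[{"linear":[0,0,4],"delta_rot":[0,0,0]},{"linear":[0,0,10],"delta_rot":[0,0,0]},{"linear":[0,0,20],"delta_rot":[0,0,0]},{"linear":[0,0,28],"delta_rot":[0,0,0]},{"linear":[0,0,28],"delta_rot":[0,0,0]},{"linear":[0,0,28],"delta_rot":[0,0,0]},{"linear":[0,0,24],"delta_rot":[0,0,0]},{"linear":[0,0,0],"delta_rot":[0,0,0]}]'
python3 -m pendant '[{"linear":[0,0,0],"delta_rot":[0,0,0]},{"linear":[0,0,0],"delta_rot":[0,0,0]},{"linear":[0,0,0],"delta_rot":[0,0,0]}]'
```

```text
time: 18.88
ee_pos: [462.6, 209.3, 9.7]
tool_rot: [-1.427, -2.797, 0.002]
ft_force: [-0.4, 0.0, 0.2]
gripper_width: 85.4
time: 19.13
ee_pos: [464.5, 210.3, 12.2]
tool_rot: [1.426, 2.797, 0.003]
ft_force: [0.1, 0.2, 0.4]
gripper_width: 85.3
time: 19.8
ee_pos: [463.5, 210.1, 11.2]
tool_rot: [1.426, 2.799, 0.001]
ft_force: [-0.7, -0.5, 5.4]
gripper_width: 49.2
time: 20.47
ee_pos: [466.6, 211.0, 159.1]
tool_rot: [1.423, 2.792, 0.011]
ft_force: [1.3, 0.3, -0.2]
gripper_width: 49.1
time: 20.72
ee_pos: [461.9, 209.6, 151.1]
tool_rot: [-1.426, -2.797, 0.003]
ft_force: [-0.8, 0.0, -1.4]
gripper_width: 49.3
```

```bash
python3 -m pendant '[{"linear":[-2,-14,0],"delta_rot":[0,0,0]},{"linear":[-4,-28,0],"delta_rot":[0,0,0]},{"linear":[-4,-32,0],"delta_rot":[0,0,0]},{"linear":[-4,-32,0],"delta_rot":[0,0,0]},{"linear":[-4,-32,0],"delta_rot":[0,0,0]},{"linear":[-4,-32,0],"delta_rot":[0,0,0]},{"linear":[-4,-32,0],"delta_rot":[0,0,0]},{"linear":[-4,-32,0],"delta_rot":[0,0,0]}]'
python3 -m pendant '[{"linear":[-4,-32,0],"delta_rot":[0,0,0]},{"linear":[-4,-32,0],"delta_rot":[0,0,0]},{"linear":[-4,-32,0],"delta_rot":[0,0,0]},{"linear":[-4,-32,0],"delta_rot":[0,0,0]},{"linear":[-4,-32,0],"delta_rot":[0,0,0]},{"linear":[-3,-25,0],"delta_rot":[0,0,0]},{"linear":[0,-12,0],"delta_rot":[0,0,0]},{"linear":[0,0,0],"delta_rot":[0,0,0]}]'
python3 -m pendant '[{"linear":[0,0,-15],"delta_rot":[0,0,0]},{"linear":[0,0,-25],"delta_rot":[0,0,0]},{"linear":[0,0,-25],"delta_rot":[0,0,0]},{"linear":[0,0,-15],"delta_rot":[0,0,0]},{"linear":[0,0,0],"delta_rot":[0,0,0]},{"linear":[0,0,0],"delta_rot":[0,0,0]},{"linear":[0,0,0],"delta_rot":[0,0,0]},{"linear":[0,0,0],"delta_rot":[0,0,0]}]'
```

```text
time: 21.38
ee_pos: [431.5, -25.2, 151.1]
tool_rot: [-1.425, -2.797, 0.001]
ft_force: [-0.0, 0.1, -1.0]
gripper_width: 49.1
time: 22.05
ee_pos: [409.3, -222.8, 151.4]
tool_rot: [-1.43, -2.795, 0.0]
ft_force: [0.4, -0.4, -1.3]
gripper_width: 48.8
time: 22.72
ee_pos: [411.2, -221.3, 74.0]
tool_rot: [1.425, 2.797, -0.0]
ft_force: [-0.6, 0.6, -0.5]
gripper_width: 49.4
```

```bash
python3 -m pendant '[{"linear":[0,0,-8],"delta_rot":[0,0,0]},{"linear":[0,0,-8],"delta_rot":[0,0,0]},{"linear":[0,0,-5],"delta_rot":[0,0,0]},{"linear":[0,0,-3],"delta_rot":[0,0,0]},{"linear":[0,0,0],"delta_rot":[0,0,0]},{"linear":[0,0,0],"delta_rot":[0,0,0]},{"linear":[0,0,0],"delta_rot":[0,0,0]},{"linear":[0,0,0],"delta_rot":[0,0,0]}]'
python3 -m pendant '[{"linear":[0,0,-1],"delta_rot":[0,0,0]},{"linear":[0,0,0],"delta_rot":[0,0,0]},{"linear":[0,0,0],"delta_rot":[0,0,0]}]'
python3 -m pendant '[{"linear":[0,0,-0.7],"delta_rot":[0,0,0]},{"linear":[0,0,0],"delta_rot":[0,0,0]},{"linear":[0,0,0],"delta_rot":[0,0,0]}]'
```

```text
time: 23.38
ee_pos: [410.3, -221.2, 48.8]
tool_rot: [1.427, 2.799, -0.0]
ft_force: [0.4, 0.1, -0.4]
gripper_width: 48.9
time: 23.63
ee_pos: [410.1, -221.1, 47.6]
tool_rot: [1.427, 2.799, -0.0]
ft_force: [-0.1, 0.7, -0.7]
gripper_width: 49.4
time: 23.88
ee_pos: [410.3, -221.3, 47.2]
tool_rot: [1.426, 2.799, -0.0]
ft_force: [-1.6, 0.0, 2.4]
gripper_width: 49.2
```

Contact (2.4 N at z 47.2). Releasing and going to the sugared doughnut.

```bash
python3 -m pendant '[{"linear":[0,0,0],"delta_rot":[0,0,0]},{"linear":[0,0,0],"delta_rot":[0,0,0]},{"linear":[0,0,0],"delta_rot":[0,0,0]},{"linear":[0,0,0],"delta_rot":[0,0,0]},{"linear":[0,0,0],"delta_rot":[0,0,0]},{"linear":[0,0,0],"delta_rot":[0,0,0]}]' -1
python3 -m pendant '[{"linear":[0,0,8],"delta_rot":[0,0,0]},{"linear":[0,0,18],"delta_rot":[0,0,0]},{"linear":[0,0,28],"delta_rot":[0,0,0]},{"linear":[0,0,28],"delta_rot":[0,0,0]},{"linear":[0,0,22],"delta_rot":[0,0,0]},{"linear":[0,0,8],"delta_rot":[0,0,0]},{"linear":[1,14,0],"delta_rot":[0,0,0]},{"linear":[3,28,0],"delta_rot":[0,0,0]}]'
python3 -m pendant '[{"linear":[4,34,0],"delta_rot":[0,0,0]},{"linear":[4,34,0],"delta_rot":[0,0,0]},{"linear":[4,34,0],"delta_rot":[0,0,0]},{"linear":[4,34,0],"delta_rot":[0,0,0]},{"linear":[4,34,0],"delta_rot":[0,0,0]},{"linear":[4,34,0],"delta_rot":[0,0,0]},{"linear":[4,34,0],"delta_rot":[0,0,0]},{"linear":[4,34,0],"delta_rot":[0,0,0]}]'
python3 -m pendant '[{"linear":[4,34,0],"delta_rot":[0,0,0]},{"linear":[4,34,0],"delta_rot":[0,0,0]},{"linear":[4,34,0],"delta_rot":[0,0,0]},{"linear":[4,34,0],"delta_rot":[0,0,0]},{"linear":[4,34,0],"delta_rot":[0,0,0]},{"linear":[2,22,0],"delta_rot":[0,0,0]},{"linear":[0,25,0],"delta_rot":[0,0,0]},{"linear":[0,0,0],"delta_rot":[0,0,0]}]'
python3 -m pendant '[{"linear":[0,0,0],"delta_rot":[0,0,0]},{"linear":[0,0,0],"delta_rot":[0,0,0]},{"linear":[0,0,0],"delta_rot":[0,0,0]}]'
python3 - <<'E'
from h import *
s=robot.sense();print(s['ee_pos'])
cm=robot.camera_model('wrist');w=robot.capture('wrist');sc=robot.capture('scene')
save('p8.png',np.vstack([w[:300,80:560],cv2.resize(sc[150:250,140:300],None,fx=3,fy=3)]))
for p in([468,310,22],): print(proj(cm,p)-[80,0])
E
```

```text
time: 24.38
ee_pos: [410.1, -221.0, 46.8]
tool_rot: [-1.427, -2.799, -0.0]
ft_force: [0.6, 0.4, 0.1]
gripper_width: 85.3
time: 25.05
ee_pos: [414.6, -180.8, 160.0]
tool_rot: [1.429, 2.794, -0.002]
ft_force: [0.8, -0.3, -0.5]
gripper_width: 85.0
time: 25.72
ee_pos: [445.6, 94.7, 158.5]
tool_rot: [-1.426, -2.799, 0.0]
ft_force: [0.3, -0.5, 0.1]
gripper_width: 85.5
time: 26.38
ee_pos: [467.4, 313.5, 158.2]
tool_rot: [-1.422, -2.8, -0.001]
ft_force: [-0.3, -0.6, 0.9]
gripper_width: 85.6
time: 26.63
ee_pos: [467.9, 308.9, 158.5]
tool_rot: [-1.428, -2.798, 0.002]
ft_force: [-0.1, 0.0, 0.6]
gripper_width: 85.5
[467.93395731 308.87936628 158.45884541]
[238.4419506  187.28442462]
```

View pics/p8.png

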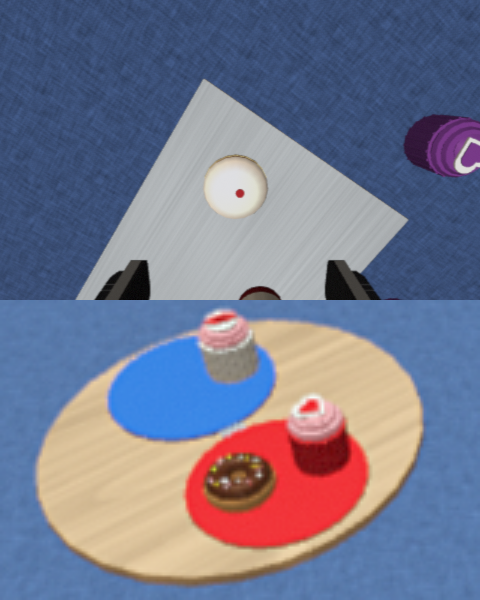

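The lips cupcake is on the blue card. The sugared doughnut is at (236,187), predicted (238,187). Grasping.

```bash
python3 -m pendant '[{"linear":[0,1,-20],"delta_rot":[0,0,0]},{"linear":[0,0,-30],"delta_rot":[0,0,0]},{"linear":[0,0,-30],"delta_rot":[0,0,0]},{"linear":[0,0,-30],"delta_rot":[0,0,0]},{"linear":[0,0,-23],"delta_rot":[0,0,0]},{"linear":[0,0,-12],"delta_rot":[0,0,0]},{"linear":[0,0,-6.5],"delta_rot":[0,0,0]},{"linear":[0,0,0],"delta_rot":[0,0,0]}]'
python3 -m pendant '[{"linear":[0,0,0],"delta_rot":[0,0,0]},{"linear":[0,0,0],"delta_rot":[0,0,0]},{"linear":[0,0,0],"delta_rot":[0,0,0]}]'
python3 -m pendant '[{"linear":[0,0,0],"delta_rot":[0,0,0]},{"linear":[0,0,0],"delta_rot":[0,0,0]},{"linear":[0,0,0],"delta_rot":[0,0,0]},{"linear":[0,0,0],"delta_rot":[0,0,0]},{"linear":[0,0,0],"delta_rot":[0,0,0]},{"linear":[0,0,0],"delta_rot":[0,0,0]},{"linear":[0,0,0],"delta_rot":[0,0,0]},{"linear":[0,0,0],"delta_rot":[0,0,0]}]' 1 30
python3 -m pendant '[{"linear":[0,0,4],"delta_rot":[0,0,0]},{"linear":[0,0,10],"delta_rot":[0,0,0]},{"linear":[0,0,20],"delta_rot":[0,0,0]},{"linear":[0,0,28],"delta_rot":[0,0,0]},{"linear":[0,0,28],"delta_rot":[0,0,0]},{"linear":[0,0,28],"delta_rot":[0,0,0]},{"linear":[0,0,24],"delta_rot":[0,0,0]},{"linear":[0,0,0],"delta_rot":[0,0,0]}]'
python3 -m pendant '[{"linear":[0,0,0],"delta_rot":[0,0,0]},{"linear":[0,0,0],"delta_rot":[0,0,0]},{"linear":[0,0,0],"delta_rot":[0,0,0]}]'
```

```text
time: 27.4
ee_pos: [467.6, 310.2, 6.5]
tool_rot: [-1.427, -2.797, 0.002]
ft_force: [0.3, 0.2, 0.1]
gripper_width: 85.4
time: 27.65
ee_pos: [469.5, 311.6, 9.2]
tool_rot: [1.426, 2.797, 0.004]
ft_force: [1.0, 1.1, -0.1]
gripper_width: 85.4
time: 28.32
ee_pos: [468.7, 311.3, 8.6]
tool_rot: [1.426, 2.798, 0.002]
ft_force: [-2.0, -1.7, 6.4]
gripper_width: 58.7
time: 28.98
ee_pos: [471.5, 312.7, 156.6]
tool_rot: [1.423, 2.793, 0.013]
ft_force: [0.7, 0.2, 1.0]
gripper_width: 58.5
time: 29.23
ee_pos: [467.1, 310.5, 148.0]
tool_rot: [-1.426, -2.798, 0.003]
ft_force: [-0.5, -0.0, -0.7]
gripper_width: 58.6
```

```bash
python3 -m pendant '[{"linear":[0,-14,0],"delta_rot":[0,0,0]},{"linear":[-1,-28,0],"delta_rot":[0,0,0]},{"linear":[-1,-34,0],"delta_rot":[0,0,0]},{"linear":[-1,-34,0],"delta_rot":[0,0,0]},{"linear":[-1,-34,0],"delta_rot":[0,0,0]},{"linear":[-1,-34,0],"delta_rot":[0,0,0]},{"linear":[-1,-34,0],"delta_rot":[0,0,0]},{"linear":[-1,-34,0],"delta_rot":[0,0,0]}]'
python3 -m pendant '[{"linear":[-1,-34,0],"delta_rot":[0,0,0]},{"linear":[-1,-34,0],"delta_rot":[0,0,0]},{"linear":[-1,-34,0],"delta_rot":[0,0,0]},{"linear":[-1,-34,0],"delta_rot":[0,0,0]},{"linear":[0,-34,0],"delta_rot":[0,0,0]},{"linear":[0,-34,0],"delta_rot":[0,0,0]},{"linear":[0,-34,0],"delta_rot":[0,0,0]},{"linear":[0,-34,0],"delta_rot":[0,0,0]}]'
python3 -m pendant '[{"linear":[0,-34,0],"delta_rot":[0,0,0]},{"linear":[0,-30,0],"delta_rot":[0,0,0]},{"linear":[0,-15,0],"delta_rot":[0,0,0]},{"linear":[0,0,0],"delta_rot":[0,0,0]},{"linear":[0,0,0],"delta_rot":[0,0,0]},{"linear":[0,0,0],"delta_rot":[0,0,0]},{"linear":[0,0,0],"delta_rot":[0,0,0]}]'
```

```text
time: 29.9
ee_pos: [459.6, 62.9, 148.2]
tool_rot: [-1.426, -2.797, 0.002]
ft_force: [0.5, -0.8, -0.2]
gripper_width: 58.4
time: 30.57
ee_pos: [455.5, -208.7, 148.2]
tool_rot: [-1.426, -2.797, -0.0]
ft_force: [1.0, 0.5, -0.4]
gripper_width: 58.2
time: 31.15
ee_pos: [457.0, -284.4, 148.9]
tool_rot: [-1.424, -2.799, -0.001]
ft_force: [-0.0, 0.6, -1.3]
gripper_width: 58.8
```

```bash
python3 -m pendant '[{"linear":[0,-2,-15],"delta_rot":[0,0,0]},{"linear":[0,0,-25],"delta_rot":[0,0,0]},{"linear":[0,0,-25],"delta_rot":[0,0,0]},{"linear":[0,0,-18],"delta_rot":[0,0,0]},{"linear":[0,0,-10],"delta_rot":[0,0,0]},{"linear":[0,0,-5],"delta_rot":[0,0,0]},{"linear":[0,0,0],"delta_rot":[0,0,0]},{"linear":[0,0,0],"delta_rot":[0,0,0]}]'
python3 -m pendant '[{"linear":[0,0,0],"delta_rot":[0,0,0]},{"linear":[0,0,0],"delta_rot":[0,0,0]},{"linear":[0,0,0],"delta_rot":[0,0,0]}]'
```

```text
time: 31.82
ee_pos: [457.8, -288.0, 52.2]
tool_rot: [1.425, 2.799, -0.0]
ft_force: [-0.1, -0.7, 0.3]
gripper_width: 58.8
time: 32.07
ee_pos: [457.8, -288.6, 52.5]
tool_rot: [1.426, 2.797, -0.001]
ft_force: [0.4, 0.1, -0.3]
gripper_width: 58.5
```

```bash
python3 -m pendant '[{"linear":[0,0,-4],"delta_rot":[0,0,0]},{"linear":[0,0,-2],"delta_rot":[0,0,0]},{"linear":[0,0,0],"delta_rot":[0,0,0]},{"linear":[0,0,0],"delta_rot":[0,0,0]},{"linear":[0,0,0],"delta_rot":[0,0,0]}]'
python3 -m pendant '[{"linear":[0,0,-0.7],"delta_rot":[0,0,0]},{"linear":[0,0,0],"delta_rot":[0,0,0]},{"linear":[0,0,0],"delta_rot":[0,0,0]}]'
python3 -m pendant '[{"linear":[0,0,-0.7],"delta_rot":[0,0,0]},{"linear":[0,0,0],"delta_rot":[0,0,0]},{"linear":[0,0,0],"delta_rot":[0,0,0]}]'
```

```text
time: 32.48
ee_pos: [457.0, -288.0, 45.3]
tool_rot: [-1.427, -2.799, -0.0]
ft_force: [0.6, 0.1, 0.0]
gripper_width: 58.3
time: 32.73
ee_pos: [457.2, -288.1, 44.7]
tool_rot: [1.427, 2.799, -0.0]
ft_force: [-1.1, -0.2, -0.6]
gripper_width: 58.2
time: 32.98
ee_pos: [457.7, -288.4, 44.6]
tool_rot: [1.426, 2.798, -0.0]
ft_force: [0.2, 0.5, 4.1]
gripper_width: 58.6
```

Contact (4.1 N at z 44.6). Releasing, rising clear, and checking.

```bash
python3 -m pendant '[{"linear":[0,0,0],"delta_rot":[0,0,0]},{"linear":[0,0,0],"delta_rot":[0,0,0]},{"linear":[0,0,0],"delta_rot":[0,0,0]},{"linear":[0,0,0],"delta_rot":[0,0,0]},{"linear":[0,0,0],"delta_rot":[0,0,0]},{"linear":[0,0,0],"delta_rot":[0,0,0]}]' -1
python3 -m pendant '[{"linear":[0,0,8],"delta_rot":[0,0,0]},{"linear":[0,0,18],"delta_rot":[0,0,0]},{"linear":[0,0,28],"delta_rot":[0,0,0]},{"linear":[0,0,30],"delta_rot":[0,0,0]},{"linear":[0,0,30],"delta_rot":[0,0,0]},{"linear":[0,0,30],"delta_rot":[0,0,0]},{"linear":[-8,-20,20],"delta_rot":[0,0,0]},{"linear":[-10,-30,0],"delta_rot":[0,0,0]}]'
python3 -m pendant '[{"linear":[-10,-36,0],"delta_rot":[0,0,0]},{"linear":[-10,-36,0],"delta_rot":[0,0,0]},{"linear":[-10,-36,0],"delta_rot":[0,0,0]},{"linear":[-10,-30,0],"delta_rot":[0,0,0]},{"linear":[0,-10,0],"delta_rot":[0,0,0]},{"linear":[0,0,0],"delta_rot":[0,0,0]},{"linear":[0,0,0],"delta_rot":[0,0,0]},{"linear":[0,0,0],"delta_rot":[0,0,0]}]'
python3 - <<'E'
from h import *
for n in('scene','side'):
    im=robot.capture(n);np.save(n+'1.npy',im)
    a=np.load(n+'0.npy').astype(int)
    globals()[n]=im
    cm=robot.camera_model(n)
    for nm,p in dict(choc=(589,-189,54),heart=(546,-122,70),lips=(410,-221,70),sugar=(457.5,-288,59)).items(): print(n,nm,proj(cm,p).round(1))
save('end.png',np.vstack([cv2.resize(scene[150:250,140:300],None,fx=3.5,fy=3)[:,:560],cv2.resize(side[130:230,320:470],None,fx=3.7334,fy=3)[:,:560]]))
E
```

```text
time: 33.48
ee_pos: [457.0, -288.0, 43.8]
tool_rot: [-1.427, -2.799, -0.0]
ft_force: [-0.6, -0.6, -0.1]
gripper_width: 85.2
time: 34.15
ee_pos: [442.0, -338.8, 215.0]
tool_rot: [1.417, 2.793, -0.004]
ft_force: [0.7, -1.5, -0.2]
gripper_width: 85.5
time: 34.82
ee_pos: [399.6, -484.8, 208.0]
tool_rot: [-1.425, -2.799, -0.001]
ft_force: [1.3, 0.4, 0.5]
gripper_width: 85.6
scene choc [218.  210.5]
scene heart [244.9 193.3]
scene lips [215.1 163.6]
scene sugar [189.3 178.2]
side choc [363.6 171.8]
side heart [363.1 178.4]
side lips [425.7 180.2]
side sugar [421.  171.4]
```

View pics/end.png

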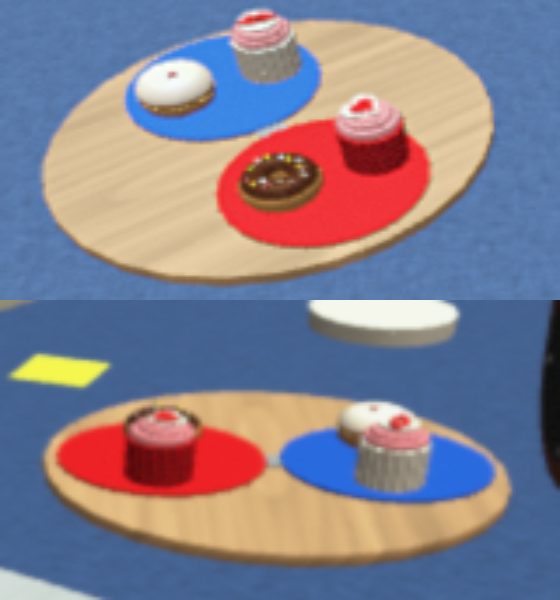

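All four stand upright and wholly on their cards: scene chocolate ring (220,210), heart (246,195), lips (216,164), sugared (190,179), all within about 2 px of prediction. Last check before handing in: have the cards, plain cupcake and jar moved?

Run:
```python
from h import *
for n,boxes in(('scene',dict(plain=(320,194,342,222),jam=(358,190,384,220))),('side',dict(plain=(288,204,314,236),jam=(255,218,284,256)))):
    a,b=np.load(n+'0.npy'),np.load(n+'1.npy')
    for k,(x0,y0,x1,y1) in boxes.items():
        r=cv2.matchTemplate(b[y0-8:y1+8,x0-8:x1+8],a[y0:y1,x0:x1],cv2.TM_CCOEFF_NORMED); _,s,_,l=cv2.minMaxLoc(r); print(n,k,'shift px',l[0]-8,l[1]-8,round(s,3))
    cm=robot.camera_model(n)
    for nm,px in(('red',dict(scene=(240,225),side=(335,188))),('blue',dict(scene=(204,190),side=(400,184)))):
        o=[]
        for im in(a,b):
            L=cv2.cvtColor(im,cv2.COLOR_RGB2LAB).astype(float);p=px[n]
            m=(np.linalg.norm(L-L[p[1],p[0]],axis=2)<(35 if nm=='red' else 22)).astype(np.uint8)
            l=cv2.connectedComponents(m)[1]; l=l==l[p[1],p[0]]
            P=np.array([onz(cm,u,v,40)[:2] for v,u in zip(*np.where(l))][:20000],np.float32); c,r=cv2.minEnclosingCircle(P); o.append(np.r_[c,r].round(1))
        print(n,nm,o)
print(robot.sense()['joint_velocities'].round(3))
```

```text
scene plain shift px 0 0 1.0
scene jam shift px 0 0 0.992
scene red [array([ 571.8, -156.6,   79.1]), array([ 572.6, -157.7,   78.9])]
scene blue [array([ 434.1, -258.3,   79.3]), array([ 435.3, -256.7,   78.8])]
side plain shift px 0 0 1.0
side jam shift px 0 0 1.0
side red [array([ 496.5, -198.5,  171.9]), array([ 496.5, -198.9,  171.6])]
side blue [array([ 431.7, -255.2,   78. ]), array([ 432.1, -255.3,   77.7])]
[ 0.    -0.    -0.001 -0.002 -0.003 -0.001]
```

```bash
python3 -c "
from cell import robot
print(robot.hand_in())"
```

```text
the job is handed in; nothing more can be done
None
```

I placed all four treats upright and wholly on their cards and handed the job in at about 35 s of the 120 s allowed. The hand-in reports no verdict. The heart cupcake and chocolate ring are on the red card; the lips cupcake and sugared doughnut are on the blue card. Each was lowered until it touched (2–5 N) before I released it.

**Last checks:**
- **Positions:** By the tool pose at release, each item's centre is about 38–42 mm from its card's centre. All four appear within about 2 px of where I expected in the scene view.
- **Cards:** They shifted no more than about 2 mm, which is measurement noise.
- **Plain cupcake and jam jar:** They show no shift in either view.
- **Failed check:** The final side-view fit of the red card was unusable, because its mask merged with other red or wood pixels (radius 172 mm). It gave nearly the same values before and after. My confidence in the red card comes from the scene view, which agrees with the start to about 1 mm, and from the unmoved blue card.

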